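# Shut and lock the tenderiser guard

### The arm

A 6-joint arm with a two-finger parallel gripper is mounted at the origin on the work surface. World frame = base frame: x ahead of the robot, y to its left, z up, the work surface at z = 0. Lengths are in mm, angles in rad, forces in N, time in s.
With the tool pointing down it reaches from about 400 to 925 mm from the base axis. Payload 3.4 kg.
Tool frame: the origin (TCP) lies midway between the tips of the shut fingers; the grasp point (between the pads) lies 19 mm behind it (r.hold_point_z is the z of the grasp point in the tool frame, in mm); z points along the fingers, x is the direction in which the jaws open and shut, and the axes are right-handed (so a half turn about z gives the same grasp; the last joint's range is limited). The gripper opens to 85 mm and grips with 20 to 120 N. Pads are 22 mm wide; open, the fingers measure 114 mm over their backs; the gripper's body (76 mm by 85 mm) begins 54 mm behind the grasp point. The pads swing forward as they close: fully open they stand 13 mm farther back than shut.
Start: joints at [1.03, 0.307, 1.506, -0, 1.328, -0.073], TCP at [259.304, 513.218, 231.305] pointing down, gripper open.
Joint ranges: [-3.12, 3.12], [-1.05, 2.28], [0.14, 2.33], [-1.42, 4.57], [0.1, 2.73], [-2.68, 2.68]. Speed limits (rad/s): [2.57, 2.57, 3.14, 3.14, 3.14, 3.14].

### API

Orientations are given as a unit quaternion [w, x, y, z].
In Python, from workcell import r gives the robot as it stands.
- The arm moves only by the shell command python3 -m handwheel 'ROWS' [FORCE]. ROWS is JSON, a list of rows, each a list of 5 numbers: the shift along the world's x, y, z in units of 25 mm (1.0 is 25 mm), then the turn about the world's z in units of 6 degrees (1.0 is 6 degrees), then the finger opening in mm, from 0 to 85.4. A call has 1 to 10 rows; each row is the pose to reach, as a shift and turn from the pose measured when the call began; what a row does not reach only later rows make up. A row lasts 1/12 s, in which the tool goes at most 41.7 mm and 7.16 degrees, less where a joint would pass 70% of its speed; a pose out of reach is approached as far as the arm can. A call with a gripper value outside its range is refused whole. The fingers move at their own pace and stop on an object; FORCE is the grip in N (left out, the last holds). Time passes only in rows, so rows that repeat a pose let the fingers close. It gives the time, the measured TCP pose, the force and the opening at its end, in the units of the state.
- r.get_obs(): the state, without advancing time (a new reading comes with each control period).
- r.camera(name): name is "scene" or "side" or "wrist"; returns (picture, depth): 480x640x3 uint8, red, green, blue; 480x640 float32, mm along the optical axis (not along the pixel's ray), 0 where there is no reading.
- r.camera_params(name): a dict with "fx", "fy", "cx", "cy" (pixels), "dist_coeffs" ([k1, k2, p1, p2, k3] as OpenCV has them; the pictures are not rectified), "extrinsics" (4x4, takes a point from camera to world coordinates); the wrist camera has in their place "hand_eye" (4x4, takes a point from camera to tool coordinates, whose origin is the TCP and whose axes are the tool frame's). Camera axes: x right, y up, looking along -z (the intrinsics and any distortion apply to the point x, -y, -z); pixel columns grow to the right and rows downward; lengths in mm; the calibration is good to about 2 mm. A picture is of the moment at which its call begins: read the wrist's pose just before it. camera_params takes no time and is no camera call.
- r.hand_in(): hands the job in, once; it reports no verdict.
Trained networks look in the newest picture that a camera, given by its name, has taken for a name from the list of things; names that differ only in an ending like _2 or _b are one class to them, and where a whole thing is asked for, a point or a joint stands for the part that bears it (a point fixed in the world has none). Each returns a list of dicts, best first, with "score" (0 to 1); they miss things now and then, are a little off and sometimes report something else, mostly with a low value. They report only what shows in the picture. A call takes as long as a camera call.
- r.boxes_of(camera, name): "bbox" ([left, top, right, bottom] in pixels, round what is visible of it).
- r.mark_of(camera, name): "position" ([column, row] in pixels: a listed point, or the origin of a listed thing).
The state is a dict: "t": time; "q": joint angles; "joint_vel": joint speeds; "joint_torque": joint torques, N m; "eef_pos": TCP position; "tcp_rot": TCP orientation; "wrist_force": force on the tool from outside, world axes, zero at the start; "torque": the same for the moment, N m; "width": finger opening in mm.
Only numpy, scipy, OpenCV 4.12 (cv2) and the standard library are available. Lean on these libraries where they do the work, as an engineer would, in place of code of your own. Each camera call takes 0.05 s, during which the arm holds its last target.

### The job

The bench tenderiser has been cleaned: swing its steel guard fully down, then push the black winged stud straight in against its spring until you feel it touch bottom, turn it a quarter turn clockwise to its stop while still pushed in, and let go without pulling on it, so that it stays locked. Press no harder than it takes to feel the bottom, because the catch underneath bends, and leave the tub, bowl and jar where they stand.

Things in the scene. Friction and masses are not known exactly. Their poses are not given: they have to be found in the camera images.
- machine: bench meat tenderiser, a steel trough 280 mm deep (x) x 320 mm wide (y) x 118 mm high, fixed to the counter; origin: centre of its underside; z up; its -x side is the front, roughly towards the robot, with a 60 mm wide ledge along the top that holds the catch's dark round socket at x = -95 mm, y = 0
- guard_hinge (a point): middle of the guard's hinge line, at the machine's far edge: x = +125 mm, y = 0, z = 120 mm in the machine's frame; turns with the guard (its y lies along the hinge line)
- guard_face (a point): centre of the guard's outer (upper) face; z is its outward normal, x points to the hinge. The guard is a flat steel plate, 250 mm from hinge line to free front edge, 290 mm wide, 8 mm thick, its underside on the hinge line. Shut, the outer face lies level, 128 mm above the counter
- guard (a joint): guard angle in rad: 0 shut (a rigid stop), grows as the front edge rises; starts 0.35 to 0.75. A stiff friction hinge of 1.3 N m holds it at any angle: less than 12 N pressed down on its outer face, 120 mm or more from the hinge, moves it
- wing (a point): centre of the stud's grip: a flat upright black wing 34 mm long (x) x 10 mm thick (y) x 28 mm tall (z), on a black disc 44 mm across whose top is 14 mm below this point (fingertips may rest on the disc). On the guard 220 mm from the hinge line, y = 0, 57 mm above the outer face when out; moves with the stud. Its x lies along the machine's x at turn 0
- plunge (a joint): how far the stud is pushed in, m: 0 out, at most 0.037. Its return spring pushes out with 4 N plus 0.2 N per mm, damping 0.08 N per mm/s. To turn it must first go 13.5 to 28.5 mm in (unknown beforehand); it meets a sprung floor 1 mm further. Turned and let go it springs back by 2.5 to 4 mm and stays locked, 11 to 26 mm in
- turn (a joint): turn of the stud in rad: 0 = pin in line with the catch slot (starts -0.08 to 0.08), grows clockwise seen from above, stop at 1.5, locked at 1.3 to 1.5; friction 0.03 N m
- pin: steel cross pin at the stud's foot, 6 mm thick, 28 mm long, parallel to the wing, 8 mm below the guard's underside when the stud is out; origin at its middle
- catch: the catch under the socket, out of sight; origin on the stud's axis: a slotted plate, two ridges behind it, then a sprung floor (15 N per mm, on top of the return spring). Only past the ridges can the pin turn; turned, it springs up behind them by itself. Its depth is unknown: feel for the floor. Pin and catch must never bear on each other with more than 16 N, pushed, turned or pulled
- tub: small open orange plastic tub, 130 x 100 x 60 mm, beside the machine; origin: centre of its underside; to be left alone
- bowl: small steel bowl, 120 mm across, 55 mm high, beside the machine; origin: centre of its underside; to be left alone
- jar: closed glass jar, 56 mm across, 100 mm high, beside the machine, nearer the front; origin: centre of its underside; to be left alone

How it is judged (in metres and radians):
On the way, in this order (a step that is already met when the one before it is completed fails the run):
1. the guard is swung fully shut (value of joint guard below 0.03 rad), for 0.1 s.
2. the stud is turned to its stop and pushed in at least 9 mm (value of joint turn above 1.2 rad and value of joint plunge above 0.009 m and value of joint guard below 0.03 rad), for 0.1 s.
At the end, for the whole second after the job is handed in: the guard is shut (within 0.03 rad), the stud is turned beyond 1.2 rad and stays in by more than 9 mm on its own, held by the catch (all of step 2); the robot touches nothing.
It fails at once if the pin was forced against the catch with more than 16 N (contact force between pin and catch above 16 N).
It fails at once if the tub, bowl or jar moved more than 30 mm (distance of any of tub, bowl, jar from where it was at the start of the episode above 0.03 m).
It also fails if it takes over 67 s, if anything falls off the work surface, if the arm or the gripper's body presses on something with over 40 N, if the wrist force passes 120 N, or if a joint passes its speed limit or range.

## Working session

There is one attempt and no reset: what is moved stays moved. The work goes in short steps, Python scripts to look and compute and a shell command to move; the robot and the scene stay as the last step left them, time stands still between calls to the robot, and variables do not carry over. Pictures are saved under pics/ and viewed, and the job is handed in when it is done.

```bash
mkdir -p pics; ls
cat > h.py <<'E'
from workcell import r
import numpy as np, cv2
def snap(cam,fn=None):
    o=r.get_obs(); im,d=r.camera(cam)
    if fn: cv2.imwrite('pics/'+fn,im[:,:,::-1])
    return o,im,d
def T_of(cam,o):
    p=r.camera_params(cam)
    if 'extrinsics' in p: return p,np.array(p['extrinsics'])
    w,x,y,z=o['tcp_rot']
    from scipy.spatial.transform import Rotation as R
    T=np.eye(4);T[:3,:3]=R.from_quat([x,y,z,w]).as_matrix();T[:3,3]=o['eef_pos']
    return p,T@np.array(p['hand_eye'])
def ray(cam,o,px):
    p,T=T_of(cam,o)
    K=np.array([[p['fx'],0,p['cx']],[0,p['fy'],p['cy']],[0,0,1]])
    u=cv2.undistortPoints(np.array([[px]],float),K,np.array(p['dist_coeffs']))[0,0]
    return T[:3,3],T[:3,:3]@np.array([u[0],-u[1],-1.0])
def at_depth(cam,o,d,px,k=2):
    c,v=ray(cam,o,px);x,y=int(round(px[0])),int(round(px[1]))
    w=d[max(0,y-k):y+k+1,max(0,x-k):x+k+1];w=w[w>0]
    return c+v*np.median(w) if w.size else None
def at_z(cam,o,px,z):
    c,v=ray(cam,o,px);return c+v*(z-c[2])/v[2]
E
python3 - <<'E'
from h import *
np.set_printoptions(precision=1,suppress=True)
for cam in ['scene','side']:
    o,im,d=snap(cam,cam+'0.png')
    for n in ['machine','guard_hinge','guard_face','wing','tub','bowl','jar']:
        for m in r.mark_of(cam,n)[:2]:
            print(cam,n,m['score'],m['position'],at_depth(cam,o,d,m['position']))
print(r.get_obs())
E
```

```text
pics
scene machine 0.72 [307.1, 277.4] [685.8 171.8 215.6]
scene guard_hinge 0.72 [255.0, 261.3] [788.3  49.7 126.1]
scene guard_face 0.56 [291.3, 237.4] [695.8  50.1 199.4]
scene wing 0.77 [308.0, 204.4] [655.9  53.4 318.7]
scene tub 0.73 [303.6, 369.1] [725.6 299.3   2.9]
scene jar 0.86 [374.6, 372.2] [569.6 360.   43.9]
side machine 0.83 [326.3, 282.3] [533.2 -33.5 116.9]
side guard_hinge 0.97 [360.3, 227.2] [776.4  28.3 115.3]
side guard_face 0.87 [335.2, 209.5] [585.6 -21.5 279.3]
side wing 0.76 [325.2, 181.1] [645.1  47.5 302.8]
side wing 0.35 [335.7, 209.6] [585.5 -22.9 279.6]
side tub 0.56 [268.5, 240.2] [586.5 187.1 117.6]
side bowl 0.76 [408.9, 334.2] [ 602.2 -217.9    2.8]
side bowl 0.32 [358.3, 222.7] [605.2 -69.2 252.5]
side jar 0.76 [225.8, 264.8] [540.8 313.6  12. ]
{'t': 0.8, 'q': array([ 1. ,  0.3,  1.5, -0. ,  1.3, -0.1]), 'joint_vel': array([ 0.,  0.,  0., -0.,  0.,  0.]), 'joint_torque': array([ -0. , -45.7, -25.2,  -0. ,   0. ,   0. ]), 'eef_pos': array([259.3, 513.2, 231.3]), 'tcp_rot': array([0. , 0.9, 0.5, 0. ]), 'wrist_force': array([-0.1,  0.3,  0. ]), 'torque': array([-0.,  0., -0.]), 'width': 85.46548939060632}
```

View pics/scene0.png

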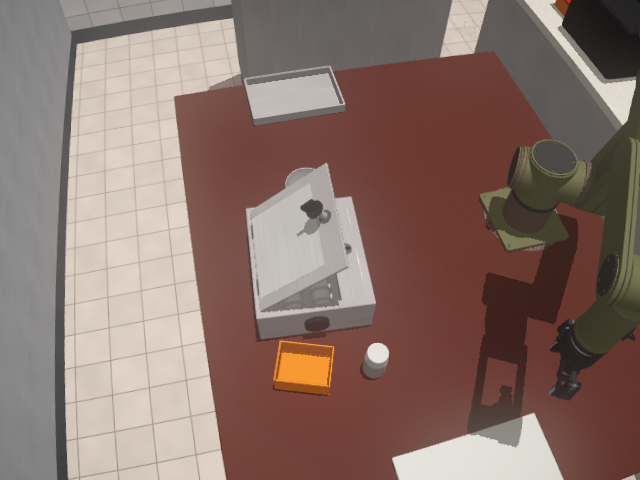

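View pics/side0.png

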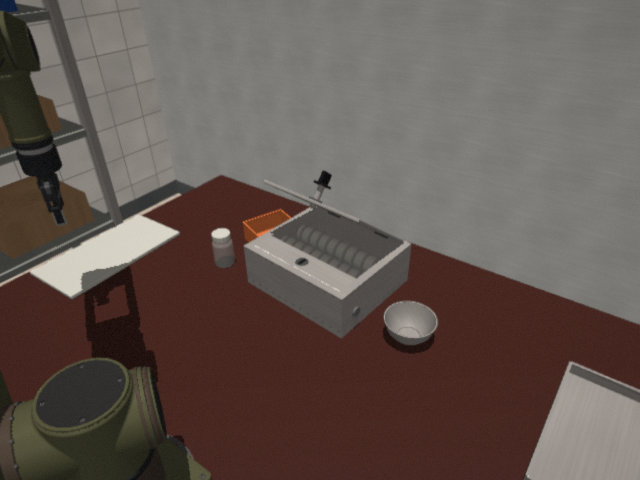

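Run:
```python
from h import *
np.set_printoptions(precision=2,suppress=True)
o,im,d=snap('scene')
pts=[]
m=np.zeros(d.shape,np.uint8)
cv2.fillPoly(m,[np.array([[262,215],[322,178],[338,258],[266,295]])],1)
cv2.rectangle(m,(292,190),(335,240),0,-1)
P=np.array([at_depth('scene',o,d,(x,y),0) for y,x in zip(*np.nonzero(m)) if d[y,x]>0])
c=np.median(P,0)
for i in range(5):
    n=np.linalg.svd(P-c,full_matrices=False)[2][2]; e=(P-c)@n; k=abs(e-np.median(e))<4; P=P[k]; c=P.mean(0)
n*=np.sign(n[2]); print('plane',c,n,len(P),e.std(),'tilt',np.arccos(n[2]),'yaw',np.degrees(np.arctan2(-n[1],-n[0])))
# corners of guard in scene 
for px in [(251,208),(328,165),(347,266),(260,309)]:
    C,v=ray('scene',o,px); t=((c-C)@n)/(v@n); print(px,C+v*t)
for px in [(247,207),(349,199),(374,302),(258,336-15)]: print('top',px,at_z('scene',o,px,118))
im0=cv2.imread('pics/scene0.png')
cv2.imwrite('pics/sc.png',cv2.resize(im0[150:350,220:420],(800,600)[:1]*1+(800,) if 0 else (600,600),interpolation=cv2.INTER_CUBIC))
o,im,d=snap('side')
print('socket',at_z('side',o,(302,262),118))
for px in [(247,248),(345,297),(409,241)]: print('sidetop',at_z('side',o,px,118))
im0=cv2.imread('pics/side0.png')
cv2.imwrite('pics/si.png',cv2.resize(im0[150:350,220:440],(660,600),interpolation=cv2.INTER_CUBIC))
# wing triangulation
a=ray('scene',o,(313,208));b=ray('side',o,(325,177))
A=np.stack([a[1],-b[1]],1);s=np.linalg.lstsq(A,b[0]-a[0],rcond=None)[0];print('wing',a[0]+a[1]*s[0],b[0]+b[1]*s[1])
```

```text
Traceback (most recent call last):
  File "h.py", line 20, in at_depth
    c,v=ray(cam,o,px);x,y=int(round(px[0])),int(round(px[1]))
        ~~~^^^^^^^^^^
  File "h.py", line 15, in ray
    p,T=T_of(cam,o)
        ~~~~^^^^^^^
  File "h.py", line 8, in T_of
    p=r.camera_params(cam)
ValueError: time passes only in moves, steps and waits
```

```bash
python3 - <<'E'
s=open('h.py').read()
s=s.replace("def T_of","_c={}\ndef cp(cam):\n    if cam not in _c: _c[cam]=r.camera_params(cam)\n    return _c[cam]\ndef T_of").replace("p=r.camera_params(cam)\n    if 'ext","p=cp(cam)\n    if 'ext")
open('h.py','w').write(s)
E
python3 - <<'E'
from h import *
np.set_printoptions(precision=2,suppress=True)
o,im,d=snap('scene')
m=np.zeros(d.shape,np.uint8)
cv2.fillPoly(m,[np.array([[262,215],[322,178],[338,258],[266,295]])],1)
cv2.rectangle(m,(292,190),(335,240),0,-1)
P=np.array([at_depth('scene',o,d,(x,y),0) for y,x in zip(*np.nonzero(m)) if d[y,x]>0])
c=np.median(P,0)
for i in range(5):
    n=np.linalg.svd(P-c,full_matrices=False)[2][2]; e=(P-c)@n; k=abs(e-np.median(e))<4; P=P[k]; c=P.mean(0)
n*=np.sign(n[2]); print('plane',c,n,len(P),e.std(),'tilt',np.arccos(n[2]),'yaw',np.degrees(np.arctan2(-n[1],-n[0])))
for px in [(251,208),(328,165),(347,266),(260,309)]:
    C,v=ray('scene',o,px); t=((c-C)@n)/(v@n); print(px,C+v*t)
for px in [(247,207),(349,199),(374,302),(258,321)]: print('top',px,at_z('scene',o,px,118))
im0=cv2.imread('pics/scene0.png')
cv2.imwrite('pics/sc.png',cv2.resize(im0[150:350,220:420],(600,600),interpolation=cv2.INTER_CUBIC))
o,im,d=snap('side')
print('socket',at_z('side',o,(302,262),118))
for px in [(247,248),(345,297),(409,241)]: print('sidetop',at_z('side',o,px,118))
im0=cv2.imread('pics/side0.png')
cv2.imwrite('pics/si.png',cv2.resize(im0[150:350,220:440],(660,600),interpolation=cv2.INTER_CUBIC))
a=ray('scene',o,(313,208));b=ray('side',o,(325,177))
A=np.stack([a[1],-b[1]],1);s=np.linalg.lstsq(A,b[0]-a[0],rcond=None)[0];print('wing',a[0]+a[1]*s[0],b[0]+b[1]*s[1])
E
```

```text
plane [703.73  74.53 196.16] [ 0.62 -0.05  0.78] 3733 1.5524301132546185 tilt 0.6691624828847467 yaw 175.0519368644471
(251, 208) [ 770.89 -108.51  130.75]
(328, 165) [578.24 -74.89 284.84]
(347, 266) [606.72 200.67 281.2 ]
(260, 309) [799.45 179.9  127.92]
top (247, 207) [ 780.13 -123.88  118.  ]
top (349, 199) [513.19 -88.65 118.  ]
top (374, 302) [536.57 218.36 118.  ]
top (258, 321) [809.36 203.94 118.  ]
socket [561.38  58.39 118.  ]
sidetop [528.69 207.94 118.  ]
sidetop [514.34 -97.15 118.  ]
sidetop [ 788.05 -110.35  118.  ]
wing [645.6   56.79 307.  ] [650.69  52.   309.61]
```

View pics/sc.png

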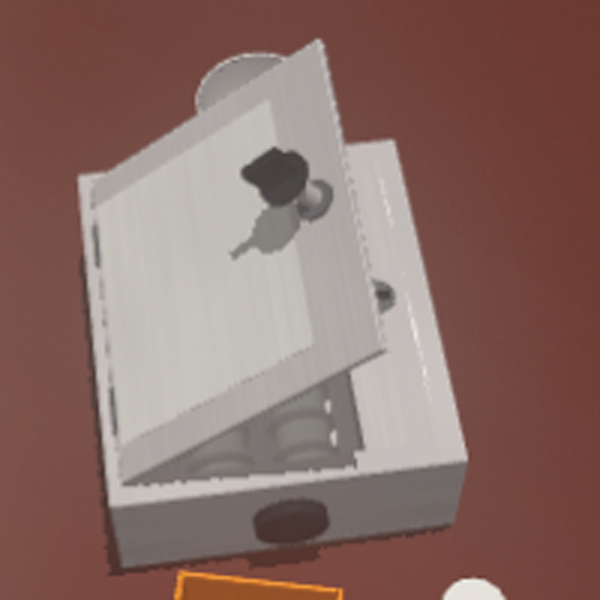

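View pics/si.png

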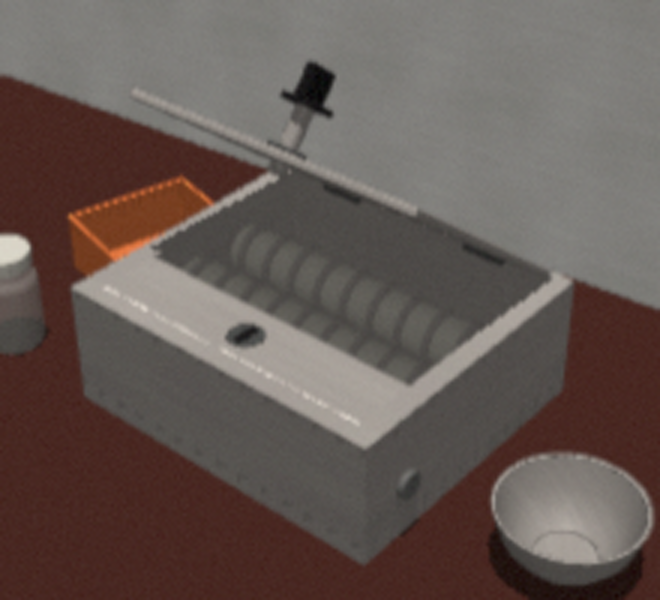

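Run:
```python
from h import *
from scipy.spatial.transform import Rotation as R
o=r.get_obs();w,x,y,z=o['tcp_rot'];M=R.from_quat([x,y,z,w]).as_matrix();print(M,o['q'],o['t'],r.hold_point_z)
print('jaw yaw',np.degrees(np.arctan2(M[1,0],M[0,0])))
t=np.array([621,134,340]);print((t-o['eef_pos'])/25)
```

```text
[[ 4.50893160e-01  8.92577928e-01 -1.67245838e-05]
 [ 8.92577928e-01 -4.50893160e-01  1.70100646e-05]
 [ 7.64180773e-06 -2.25977161e-05 -1.00000000e+00]] [ 1.02951863e+00  3.06768228e-01  1.50638836e+00  2.37933562e-05
  1.32843010e+00 -7.35176734e-02] 0.95 -18.700000000000003
jaw yaw 63.19899737062268
[ 14.46863771 -15.16888995   4.34689907]
```

```bash
python3 -m handwheel '[[0,0,1.2,0,0],[0.5,-0.5,2.4,0,0],[1.5,-1.5,3.6,0.5,0],[2.6,-2.7,4.6,1,0],[3.7,-3.9,4.6,1.5,0],[4.8,-5.1,4.6,2,0],[5.9,-6.3,4.6,2.5,0],[7,-7.4,4.6,3,0],[8.1,-8.5,4.6,3.5,0],[9.2,-9.6,4.6,3.7,0]]' 20
```

```text
t: 1.78
eef_pos: [490.5, 271.3, 346.6]
tcp_rot: [0.0, 0.734, 0.679, 0.0]
wrist_force: [0.6, 1.0, -0.2]
width: -0.1
```

```bash
python3 -m handwheel '[[1,-1.1,0,0,0],[2.1,-2.2,0,0,0],[3.2,-3.4,-0.2,0,0],[4.3,-4.5,-0.5,0,0],[5.2,-5.5,-1.2,0,0],[5.2,-5.5,-2.2,0,0],[5.2,-5.5,-2.8,0,0],[5.2,-5.5,-2.8,0,0]]'
```

```text
t: 2.45
eef_pos: [619.1, 132.4, 272.3]
tcp_rot: [-0.002, 0.735, 0.678, -0.003]
wrist_force: [-0.8, -0.2, -0.8]
width: 0.1
```

```bash
python3 -m handwheel '[[0,0,-0.3,0,0],[0,0,-0.7,0,0],[0,0,-1.2,0,0],[0,0,-1.7,0,0],[0,0,-2.2,0,0],[0,0,-2.7,0,0],[0,0,-3.2,0,0],[0,0,-3.7,0,0],[0,0,-4.2,0,0],[0,0,-4.7,0,0]]'
```

```text
t: 3.28
eef_pos: [618.9, 133.4, 155.6]
tcp_rot: [-0.002, 0.734, 0.679, -0.002]
wrist_force: [-2.0, -1.3, 3.7]
width: -0.1
```

```bash
python3 -m handwheel '[[0,0,-0.3,0,0],[0,0,-0.6,0,0],[0,0,-0.85,0,0],[0,0,-1.0,0,0],[0,0,-1.05,0,0],[0,0,-1.1,0,0],[0,0,-1.1,0,0]]'
```

```text
t: 3.87
eef_pos: [619.3, 133.4, 128.2]
tcp_rot: [-0.001, 0.734, 0.679, -0.002]
wrist_force: [0.4, 0.0, 0.5]
width: 0.1
```

Run:
```python
from h import *
np.set_printoptions(precision=2,suppress=True)
o,im,d=snap('scene','scene1.png')
im0=cv2.imread('pics/scene1.png')
cv2.imwrite('pics/sc1.png',cv2.resize(im0[150:350,220:420],(600,600),interpolation=cv2.INTER_CUBIC))
```

```text
(no output)
```

View pics/sc1.png

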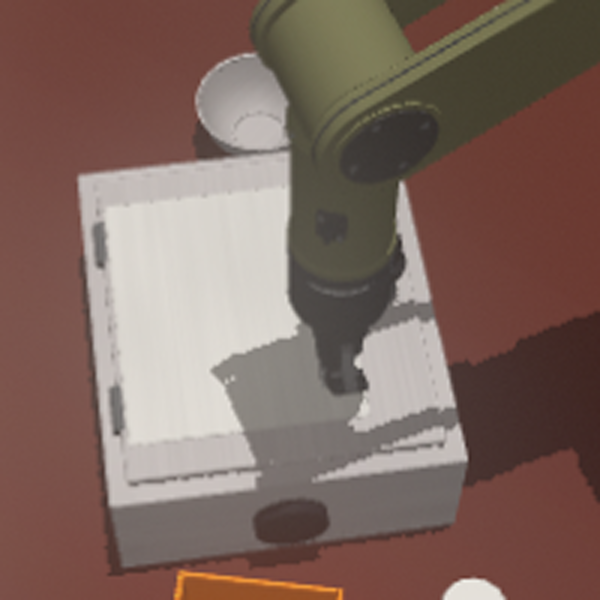

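```bash
python3 -m handwheel '[[0,0,-0.04,0,0],[0,0,-0.08,0,0],[0,0,-0.12,0,0],[0,0,-0.12,0,0]]'
```

```text
t: 4.25
eef_pos: [619.9, 133.2, 128.0]
tcp_rot: [-0.0, 0.734, 0.679, -0.001]
wrist_force: [-6.2, -0.4, 15.3]
width: -0.0
```

```bash
python3 -m handwheel '[[0,0,0.5,0,0],[0,0,1.8,0,0],[0,0,3.2,0,0],[0,0,4.6,0,0],[-0.3,-0.4,6,0,40],[-1.2,-1.6,7,0,85],[-2.2,-2.9,7.6,0,85],[-2.2,-3,8,0,85],[-2.2,-3,8,0,85],[-2.2,-3,8,0,85]]'
python3 - <<'E'
from h import *
np.set_printoptions(precision=2,suppress=True)
for cam in ['wrist','scene','side']:
    o,im,d=snap(cam,cam+'2.png')
    for n in ['machine','guard_hinge','guard_face','wing']:
        for m in r.mark_of(cam,n)[:1]:
            print(cam,n,m['score'],m['position'],at_depth(cam,o,d,m['position']))
print(o['eef_pos'],o['q'],o['wrist_force'])
E
```

```text
t: 5.08
eef_pos: [565.8, 57.9, 328.8]
tcp_rot: [0.001, 0.735, 0.678, 0.001]
wrist_force: [-0.1, 0.3, -0.3]
width: 72.1
wrist machine 0.88 [320.4, 264.3] [617.28  55.51 128.24]
wrist guard_hinge 0.98 [315.5, 407.7] [776.54  37.69 127.92]
wrist guard_face 0.8 [316.8, 307.6] [661.02  48.56 128.24]
wrist wing 0.89 [320.0, 227.1] [564.45  59.24 198.15]
scene machine 0.91 [307.1, 279.0] [676.32 127.44 127.76]
scene guard_hinge 0.64 [256.7, 260.5] [783.81  46.86 123.59]
scene guard_face 0.8 [308.4, 252.2] [656.48  55.22 128.32]
scene wing 0.53 [343.3, 234.0] [573.19  62.9  190.76]
side guard_hinge 0.57 [358.1, 229.2] [748.29  17.79 127.7 ]
side guard_face 0.66 [327.1, 242.4] [652.49  48.99 127.6 ]
side wing 0.48 [300.8, 238.7] [557.88  55.91 188.51]
[565.02  58.59 327.37] [ 0.03  0.24  1.36 -0.    1.54 -1.46] [-0.58 -0.02  0.56]
```

View pics/wrist2.png

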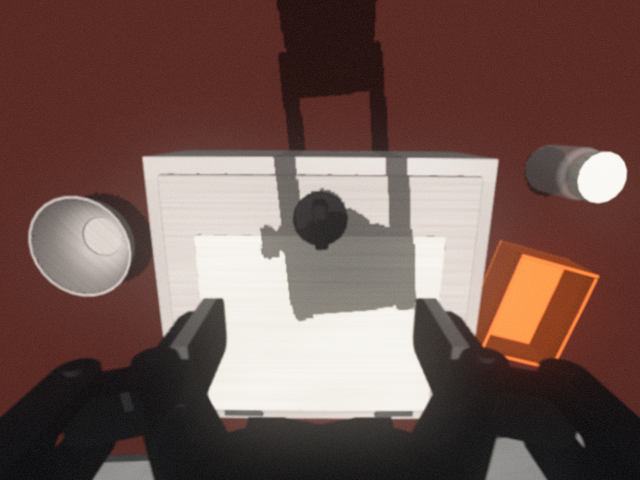

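View pics/side2.png

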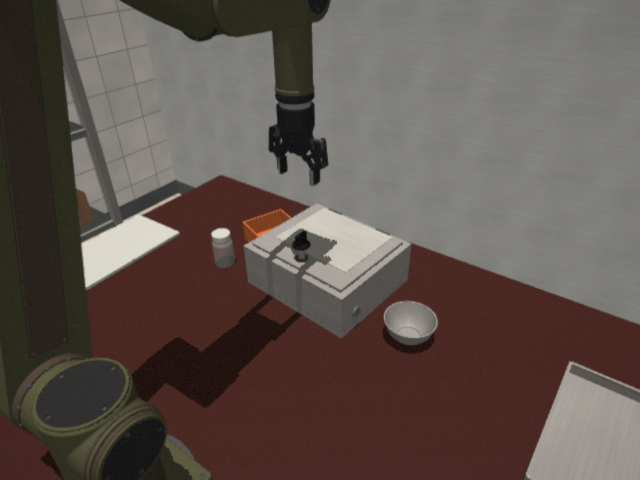

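Run:
```python
from h import *
np.set_printoptions(precision=2,suppress=True)
o,im,d=snap('wrist','wrist3.png')
g=cv2.GaussianBlur(im,(3,3),0).astype(float).mean(2)
gy=np.diff(g,axis=0); gx=np.diff(g,axis=1)
def fit(pts,z,nm):
    P=np.array([at_z('wrist',o,p,z)[:2] for p in pts]);
    vx,vy,x0,y0=cv2.fitLine(P.astype(np.float32),cv2.DIST_HUBER,0,0.1,0.01).ravel()
    a=np.degrees(np.arctan2(vy,vx)); res=(P-[x0,y0])@[-vy,vx]; print(nm,a%90-90 if a%90>45 else a%90,np.abs(res).mean(),len(P),[x0,y0])
def rowpk(x,lo,hi,sgn):
    c=sgn*gy[lo:hi,x]; k=c.argmax(); return lo+k+.5
cols=[x for x in range(165,480,2) if not 265<x<420]
fit([(x,rowpk(x,168,183,-1)) for x in cols],128,'guard front dark line')
fit([(x,rowpk(x,168,183,1)) for x in cols],128,'guard front bright')
fit([(x,rowpk(x,148,163,1)) for x in cols],118,'ledge front')
fit([(x,rowpk(x,228,243,1)) for x in range(198,255,2)]+[(x,rowpk(x,228,243,1)) for x in range(418,440,2)],128,'sheet front')
fit([(x,rowpk(x,403,414,-1)) for x in range(235,400,3)],128,'sheet back')
cv2.imwrite('pics/w3.png',cv2.resize(im[180:260,280:370,::-1],(720,640)[:2] if 0 else (675,600),interpolation=cv2.INTER_CUBIC))
print(o['eef_pos'],o['tcp_rot'])
from scipy.spatial.transform import Rotation as R
w,x,y,z=o['tcp_rot'];M=R.from_quat([x,y,z,w]).as_matrix();print('jaw yaw',np.degrees(np.arctan2(M[1,0],M[0,0]))-90)
# wing: depth-high points
ys,xs=np.nonzero((d>0)); 
W=np.array([at_depth('wrist',o,d,(x,y),0) for y in range(185,260) for x in range(285,355)  if d[y,x]>0])
T=W[W[:,2]>190]; c,s=T[:,:2].mean(0),np.linalg.svd(T[:,:2]-T[:,:2].mean(0),full_matrices=False)[2][0]
print('wing top',T.min(0),T.max(0),len(T),np.degrees(np.arctan(s[1]/s[0])), cv2.minAreaRect(T[:,:2].astype(np.float32)))
```

```text
guard front dark line -5.0010757 0.21090439870928956 81 [np.float32(533.979), np.float32(65.59033)]
guard front bright -4.9319916 0.13026427200533616 81 [np.float32(533.16174), np.float32(27.263086)]
ledge front -5.008911 0.1731301827613668 81 [np.float32(516.6402), np.float32(28.022497)]
sheet front -4.7927017 0.1961122437944856 40 [np.float32(587.7141), np.float32(27.959686)]
sheet back -4.753395 0.2868358841967965 55 [np.float32(779.5813), np.float32(35.49937)]
[564.94  58.24 327.97] [-0.    0.73  0.68 -0.  ]
jaw yaw -4.509718615182138
wing top [547.99  54.08 190.15] [582.27  64.28 200.33] 636 -0.92717487536887 ((565.141357421875, 59.206329345703125), (9.945389747619629, 34.32118225097656), 89.16502380371094)
```

View pics/w3.png

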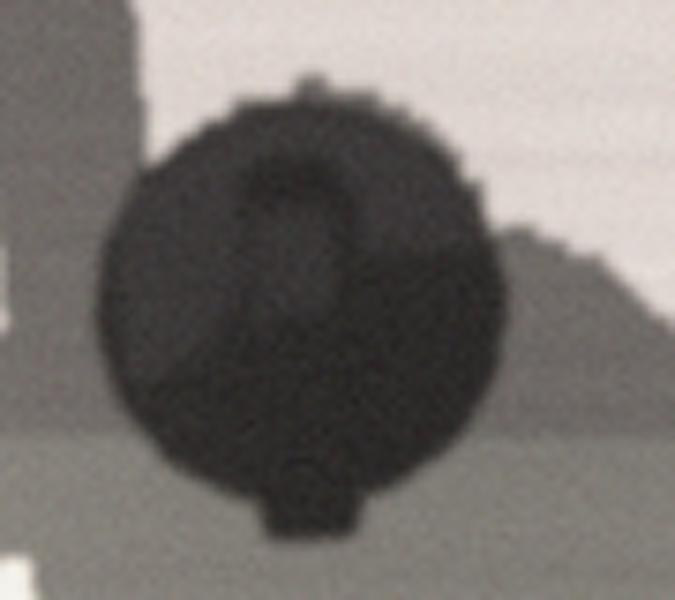

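```bash
python3 -m handwheel '[[0,0.04,-0.8,-0.07,40],[0,0.04,-1.8,-0.07,40],[0,0.04,-2.8,-0.07,40],[0,0.04,-3.8,-0.07,40],[0,0.04,-4.6,-0.07,40],[0,0.04,-5.2,-0.07,40],[0,0.04,-5.6,-0.07,40],[0,0.04,-5.9,-0.07,40],[0,0.04,-6.1,-0.07,40],[0,0.04,-6.1,-0.07,40]]' 25
python3 - <<'E'
from h import *
o,im,d=snap('wrist','wrist4.png')
print({k:np.round(o[k],3) for k in ('eef_pos','tcp_rot','wrist_force','torque','width')})
E
```

```text
t: 6.72
eef_pos: [564.8, 59.2, 175.0]
tcp_rot: [-0.001, 0.737, 0.676, -0.001]
wrist_force: [-0.2, 0.2, 0.5]
width: 39.9
{'eef_pos': array([564.774,  59.181, 175.015]), 'tcp_rot': array([-0.001,  0.737,  0.676, -0.001]), 'wrist_force': array([-0.201,  0.241,  0.482]), 'torque': array([-0.018, -0.029,  0.053]), 'width': np.float64(39.908)}
```

View pics/wrist4.png

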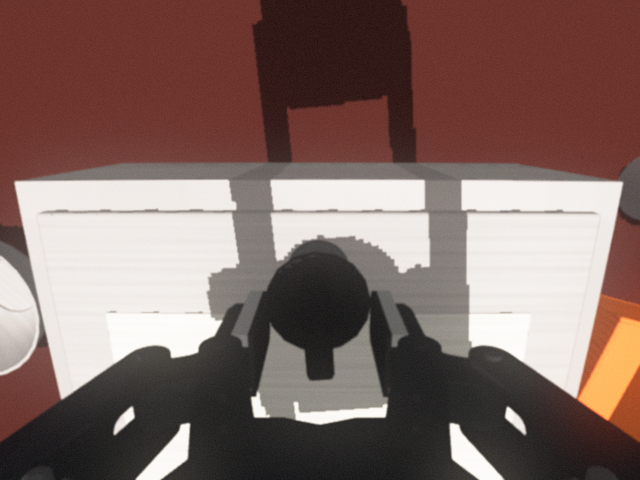

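```bash
python3 -m handwheel '[[0,0,0,0,20],[0,0,0,0,5],[0,0,0,0,5],[0,0,0,0,5],[0,0,0,0,5],[0,0,0,0,5]]' 25
python3 - <<'E'
from h import *
o=r.get_obs()
print({k:np.round(o[k],3) for k in ('eef_pos','tcp_rot','wrist_force','torque','width')})
E
```

```text
t: 7.27
eef_pos: [565.7, 58.7, 176.4]
tcp_rot: [0.001, 0.737, 0.676, -0.0]
wrist_force: [0.3, -2.4, 2.1]
width: 9.5
{'eef_pos': array([565.657,  58.697, 176.387]), 'tcp_rot': array([ 0.001,  0.737,  0.676, -0.   ]), 'wrist_force': array([ 0.288, -2.351,  2.115]), 'torque': array([-0.521, -0.008,  0.028]), 'width': np.float64(9.529)}
```

```bash
python3 -m handwheel '[[0,0,-0.04,0,5],[0,0,-0.08,0,5],[0,0,-0.12,0,5],[0,0,-0.16,0,5],[0,0,-0.2,0,5],[0,0,-0.24,0,5],[0,0,-0.24,0,5],[0,0,-0.24,0,5]]'
python3 - <<'E'
from h import *
o=r.get_obs()
print({k:np.round(o[k],3) for k in ('eef_pos','tcp_rot','wrist_force','torque','width')})
E
```

```text
t: 7.93
eef_pos: [565.7, 58.7, 170.2]
tcp_rot: [0.001, 0.737, 0.676, -0.0]
wrist_force: [-0.6, -2.6, 2.9]
width: 9.9
{'eef_pos': array([565.705,  58.66 , 170.242]), 'tcp_rot': array([ 0.001,  0.737,  0.676, -0.   ]), 'wrist_force': array([-0.647, -2.564,  2.862]), 'torque': array([-0.45 ,  0.097,  0.04 ]), 'width': np.float64(9.851)}
```

```bash
python3 -m handwheel '[[0,-0.02,-0.04,0,5],[0,-0.02,-0.08,0,5],[0,-0.02,-0.12,0,5],[0,-0.02,-0.16,0,5],[0,-0.02,-0.2,0,5],[0,-0.02,-0.2,0,5],[0,-0.02,-0.2,0,5]]'
python3 - <<'E'
from h import *
o,im,d=snap('wrist','wrist5.png')
o,im,d=snap('side','side5.png')
cv2.imwrite('pics/s5.png',cv2.resize(im[200:290,250:360,::-1],(733,600),interpolation=cv2.INTER_CUBIC))
print({k:np.round(o[k],3) for k in ('eef_pos','tcp_rot','wrist_force','torque','width')})
E
```

```text
t: 8.52
eef_pos: [565.7, 58.5, 165.3]
tcp_rot: [0.0, 0.737, 0.676, -0.0]
wrist_force: [-1.6, -1.3, 4.9]
width: 9.6
{'eef_pos': array([565.708,  58.56 , 165.296]), 'tcp_rot': array([ 0.   ,  0.737,  0.676, -0.   ]), 'wrist_force': array([-0.955, -1.182,  5.197]), 'torque': array([-0.094,  0.208,  0.024]), 'width': np.float64(9.63)}
```

View pics/s5.png

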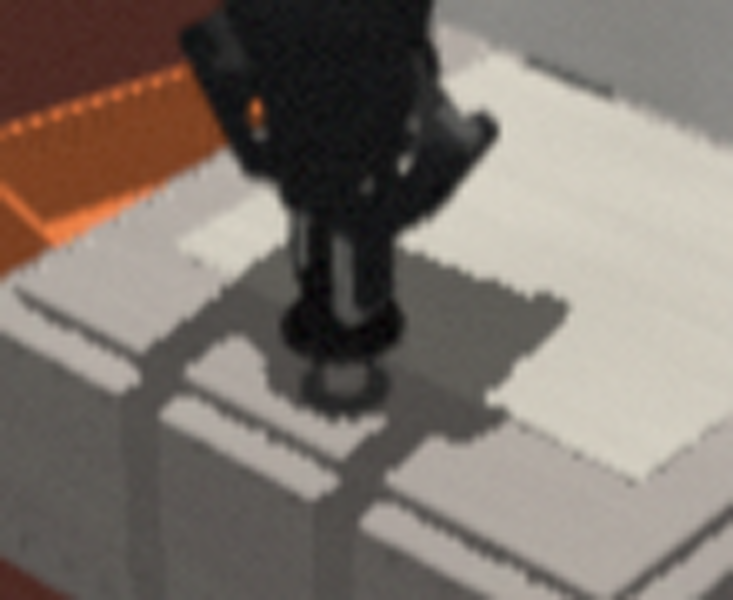

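View pics/wrist5.png

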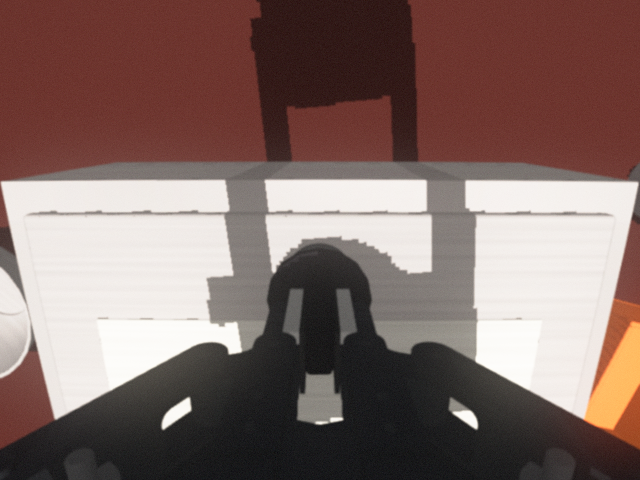

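```bash
for i in 1; do python3 -m handwheel '[[0,-0.01,-0.02,0,5],[0,-0.01,-0.04,0,5],[0,-0.01,-0.06,0,5],[0,-0.01,-0.08,0,5],[0,-0.01,-0.1,0,5],[0,-0.01,-0.12,0,5],[0,-0.01,-0.12,0,5]]'; done; python3 -c "
from workcell import r
print(r.get_obs()['torque'])"
```

```text
t: 9.2
eef_pos: [565.7, 58.6, 162.4]
tcp_rot: [0.0, 0.737, 0.676, 0.0]
wrist_force: [-1.4, -1.9, 6.5]
width: 9.0
[-0.24016698  0.25142964  0.02455414]
```

```bash
for i in 1; do python3 -m handwheel '[[0,0,-0.02,0,5],[0,0,-0.04,0,5],[0,0,-0.06,0,5],[0,0,-0.08,0,5],[0,0,-0.08,0,5],[0,0,-0.08,0,5]]'; done; python3 -c "
from workcell import r
print(r.get_obs()['torque'])"
```

```text
t: 9.7
eef_pos: [565.7, 58.6, 160.6]
tcp_rot: [0.0, 0.737, 0.676, 0.0]
wrist_force: [-1.2, -2.4, 5.5]
width: 9.7
[-0.30175146  0.27129999  0.04069158]
```

```bash
python3 -m handwheel '[[0,0,-0.02,0,5],[0,0,-0.04,0,5],[0,0,-0.06,0,5],[0,0,-0.08,0,5],[0,0,-0.08,0,5],[0,0,-0.08,0,5]]'
```

```text
t: 10.2
eef_pos: [565.8, 58.6, 158.9]
tcp_rot: [0.0, 0.737, 0.676, 0.0]
wrist_force: [-0.8, -2.9, 6.1]
width: 9.1
```

```bash
python3 -m handwheel '[[0,0,-0.02,0,5],[0,0,-0.04,0,5],[0,0,-0.06,0,5],[0,0,-0.06,0,5],[0,0,-0.06,0,5]]'
```

```text
t: 10.62
eef_pos: [565.8, 58.6, 157.8]
tcp_rot: [0.0, 0.737, 0.676, 0.0]
wrist_force: [-2.6, -1.9, 6.9]
width: 9.0
```

```bash
python3 -m handwheel '[[0,0,-0.02,0,5],[0,0,-0.04,0,5],[0,0,-0.06,0,5],[0,0,-0.08,0,5],[0,0,-0.08,0,5],[0,0,-0.08,0,5]]'
```

```text
t: 11.12
eef_pos: [565.8, 58.6, 156.4]
tcp_rot: [0.0, 0.737, 0.676, 0.0]
wrist_force: [-1.9, -2.0, 8.1]
width: 9.7
```

```bash
python3 -m handwheel '[[0,0,-0.02,0,5],[0,0,-0.04,0,5],[0,0,-0.06,0,5],[0,0,-0.06,0,5],[0,0,-0.06,0,5]]'
```

```text
t: 11.53
eef_pos: [565.7, 58.6, 155.3]
tcp_rot: [0.001, 0.737, 0.676, 0.001]
wrist_force: [-1.1, -2.6, 7.3]
width: 9.4
```

```bash
python3 -m handwheel '[[0,0,-0.02,0,5],[0,0,-0.04,0,5],[0,0,-0.06,0,5],[0,0,-0.06,0,5],[0,0,-0.06,0,5]]'
```

```text
t: 11.95
eef_pos: [565.7, 58.6, 154.2]
tcp_rot: [0.001, 0.737, 0.676, 0.001]
wrist_force: [-1.3, -2.2, 7.4]
width: 9.4
```

```bash
python3 -m handwheel '[[0,0,-0.02,0,5],[0,0,-0.04,0,5],[0,0,-0.06,0,5],[0,0,-0.06,0,5],[0,0,-0.06,0,5]]'
```

```text
t: 12.37
eef_pos: [565.8, 58.6, 153.2]
tcp_rot: [0.001, 0.737, 0.676, 0.001]
wrist_force: [-1.9, -2.3, 8.5]
width: 9.1
```

```bash
python3 -m handwheel '[[0,0,-0.02,0,5],[0,0,-0.04,0,5],[0,0,-0.05,0,5],[0,0,-0.05,0,5],[0,0,-0.05,0,5]]'
```

```text
t: 12.78
eef_pos: [565.7, 58.5, 152.4]
tcp_rot: [0.001, 0.737, 0.676, 0.001]
wrist_force: [-2.2, -2.5, 8.2]
width: 9.5
```

```bash
python3 -m handwheel '[[0,0,-0.02,0,5],[0,0,-0.04,0,5],[0,0,-0.05,0,5],[0,0,-0.05,0,5],[0,0,-0.05,0,5]]'
```

```text
t: 13.2
eef_pos: [565.7, 58.6, 151.6]
tcp_rot: [0.001, 0.737, 0.676, 0.001]
wrist_force: [-2.1, -1.8, 8.1]
width: 9.4
```

```bash
python3 -m handwheel '[[0,0,-0.02,0,5],[0,0,-0.04,0,5],[0,0,-0.06,0,5],[0,0,-0.06,0,5],[0,0,-0.06,0,5]]'
```

```text
t: 13.62
eef_pos: [565.7, 58.6, 150.8]
tcp_rot: [0.001, 0.737, 0.676, 0.001]
wrist_force: [-1.4, -1.4, 9.5]
width: 9.5
```

```bash
python3 -c "
from workcell import r
print(r.get_obs()['wrist_force'])"; python3 -m handwheel '[[0,0,-0.02,0,5],[0,0,-0.04,0,5],[0,0,-0.05,0,5],[0,0,-0.05,0,5],[0,0,-0.05,0,5]]'
```

```text
[-1.42429459 -1.44808391  9.46890318]
t: 14.03
eef_pos: [565.8, 58.6, 150.6]
tcp_rot: [0.001, 0.737, 0.676, 0.001]
wrist_force: [-2.5, -2.8, 10.3]
width: 9.3
```

```bash
python3 -m handwheel '[[0,0,-0.02,0,5],[0,0,-0.04,0,5],[0,0,-0.05,0,5],[0,0,-0.05,0,5],[0,0,-0.05,0,5]]'
```

```text
t: 14.45
eef_pos: [565.8, 58.6, 150.5]
tcp_rot: [0.001, 0.737, 0.676, 0.001]
wrist_force: [-2.5, -3.3, 12.2]
width: 9.2
```

```bash
python3 -m handwheel '[[0,0,-0.04,-0.5,5],[0,0,-0.04,-1,5],[0,0,-0.04,-1.5,5],[0,0,-0.04,-2,5],[0,0,-0.04,-2.5,5],[0,0,-0.04,-3,5],[0,0,-0.04,-3,5]]'; python3 -c "
from workcell import r
print(r.get_obs()['torque'])"
```

```text
t: 15.03
eef_pos: [565.7, 58.3, 150.5]
tcp_rot: [0.002, 0.834, 0.552, 0.001]
wrist_force: [-2.5, -3.4, 11.3]
width: 9.3
[-0.58357711  0.64544397 -0.0765257 ]
```

```bash
python3 -m handwheel '[[0,0.01,-0.04,-0.6,5],[0,0.01,-0.04,-1.2,5],[0,0.01,-0.04,-1.8,5],[0,0.01,-0.04,-2.4,5],[0,0.01,-0.04,-3,5],[0,0.01,-0.04,-3.6,5],[0,0.01,-0.04,-4.2,5],[0,0.01,-0.04,-4.8,5],[0,0.01,-0.04,-5,5],[0,0.01,-0.04,-5,5]]'; python3 -c "
from workcell import r
print(r.get_obs()['torque'])"
```

```text
t: 15.87
eef_pos: [565.3, 57.8, 150.5]
tcp_rot: [0.003, 0.949, 0.317, 0.0]
wrist_force: [-3.8, -3.9, 12.1]
width: 9.7
[-0.65820777  0.66829706 -0.00677525]
```

```bash
python3 -m handwheel '[[-0.01,-0.02,-0.04,-0.6,5],[-0.02,-0.03,-0.04,-1.2,5],[-0.02,-0.03,-0.04,-1.8,5],[-0.02,-0.03,-0.04,-2.4,5],[-0.02,-0.03,-0.04,-3,5],[-0.02,-0.03,-0.04,-3.6,5],[-0.02,-0.03,-0.04,-4.2,5],[-0.02,-0.03,-0.04,-4.8,5],[-0.02,-0.03,-0.04,-5.4,5],[-0.02,-0.03,-0.04,-5.4,5]]'; python3 -c "
from workcell import r
print(r.get_obs()['torque'],r.get_obs()['tcp_rot'])"
```

```text
t: 16.7
eef_pos: [564.6, 57.3, 150.5]
tcp_rot: [0.003, 0.999, 0.038, -0.0]
wrist_force: [-3.9, -0.4, 11.9]
width: 9.5
[-0.16735849  0.53077912 -0.11093904] [ 2.59794239e-03  9.99277255e-01  3.79227969e-02 -2.83149154e-04]
```

```bash
python3 -m handwheel '[[-0.01,0,-0.04,-0.2,5],[-0.01,0,-0.04,-0.4,5],[-0.01,0,-0.04,-0.6,5],[-0.01,0,-0.04,-0.7,5],[-0.01,0,-0.04,-0.7,5]]'; python3 -c "
from workcell import r
print(r.get_obs()['torque'],r.get_obs()['tcp_rot'])"
```

```text
t: 17.12
eef_pos: [564.5, 57.3, 150.6]
tcp_rot: [0.003, 1.0, 0.001, 0.0]
wrist_force: [-2.4, -1.8, 9.6]
width: 9.2
[-0.32348405  0.49105562 -0.07337066] [2.55944448e-03 9.99996170e-01 1.05006243e-03 8.04684809e-05]
```

```bash
python3 -m handwheel '[[0,0,-0.02,-0.1,15],[0,0,-0.01,-0.1,30],[0,0,0,-0.1,50],[0,0,0,-0.1,50],[0,0,0,-0.1,50]]'; python3 -c "
from workcell import r
print(r.get_obs()['torque'],r.get_obs()['tcp_rot'])"
python3 -m handwheel '[[0,0,0,0,50],[0,0,0.2,0,50],[0,0,0.8,0,50],[0,0,1.6,0,50],[0,0,2.6,0,70],[0,0,4,0,85],[0,0,5.4,0,85],[0,0,6.4,0,85],[0,0,7,0,85],[0,0,7,0,85]]'
python3 - <<'E'
from h import *
np.set_printoptions(precision=2,suppress=True)
o,im,d=snap('wrist','wrist6.png')
print(o['eef_pos'],o['wrist_force'],[(m['score'],m['position'],at_depth('wrist',o,d,m['position'])) for m in r.mark_of('wrist','wing')[:1]])
o2,im2,d2=snap('scene','scene6.png')
W=np.array([at_depth('wrist',o,d,(x,y),0) for y in range(100,380) for x in range(200,440) if d[y,x]>0])
W=W[np.hypot(W[:,0]-565,W[:,1]-59)<35]
print('heights hist',np.histogram(W[:,2],np.arange(125,205,3)))
zt=np.percentile(W[:,2],99.5)
T=W[W[:,2]>zt-6]; print(zt,len(T),cv2.minAreaRect(T[:,:2].astype(np.float32)))
E
```

```text
t: 17.53
eef_pos: [564.3, 57.5, 150.1]
tcp_rot: [0.002, 1.0, -0.004, -0.0]
wrist_force: [0.1, -0.3, -1.1]
width: 49.9
[ 0.01227179  0.07661007 -0.00122238] [ 2.44048347e-03  9.99988463e-01 -4.12001607e-03 -3.79408540e-04]
t: 18.37
eef_pos: [566.5, 57.6, 330.0]
tcp_rot: [0.002, 1.0, -0.004, 0.004]
wrist_force: [0.2, -0.1, 0.5]
width: 85.0
[566.47  57.61 330.04] [ 0.24 -0.12  0.49] [(0.8, [312.8, 215.0], array([563.52,  63.95, 176.35]))]
heights hist (array([1714,  715,    0,    0,    0,    0,   16, 1232,  231,    8,    3,
          9,    8,    7,    9,   10,  261,  279,    0,    0,    0,    0,
          0,    0,    0,    0]), array([125, 128, 131, 134, 137, 140, 143, 146, 149, 152, 155, 158, 161,
       164, 167, 170, 173, 176, 179, 182, 185, 188, 191, 194, 197, 200,
       203]))
177.3204596210076 548 ((565.1424560546875, 59.18360137939453), (33.53690719604492, 9.508343696594238), 89.41756439208984)
```

View pics/wrist6.png

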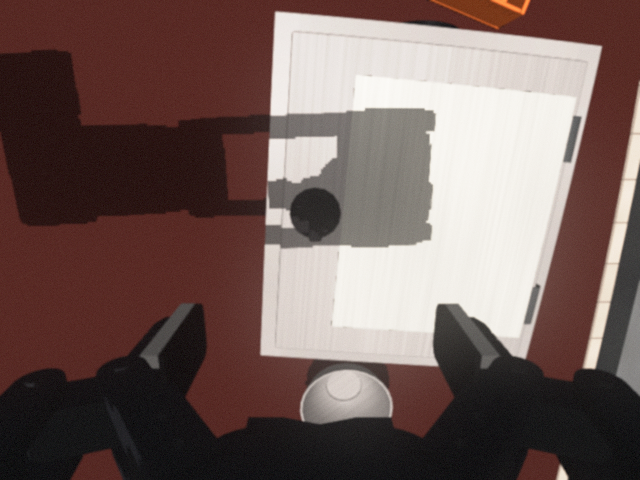

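View pics/scene6.png

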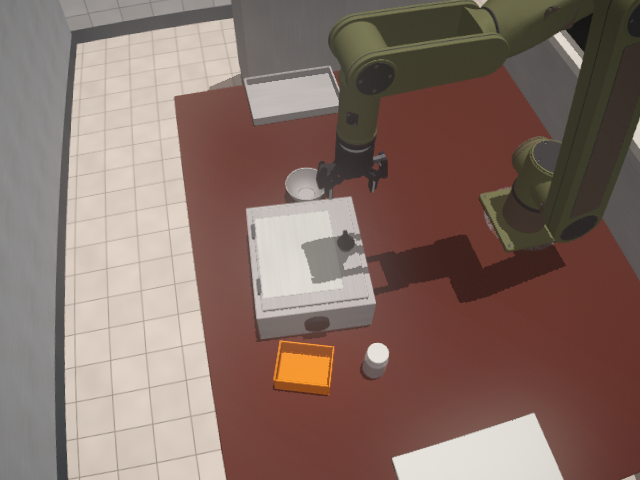

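```bash
python3 -c "
from workcell import r
print(r.hand_in())"
```

```text
the job is handed in; nothing more can be done
None
```

The guard is shut and the stud is locked about 22 mm in. I handed the job in at about 18.5 s; the limit is 67 s.

- **Guard:** I pressed it down with the closed fingers until it stopped, with the outer face at z = 128 mm and about 15 N at the wrist.
- **Finding the bottom:** I gripped the wing in line with the machine and pushed in small steps. The wrist force rose from about 8 N, which is the spring alone, to about 12 N and the descent stopped. That puts roughly 4 N on the floor, against the 16 N limit. This is an estimate, because the wrist force reading wandered by about 0.7 N and pin contact force can't be measured directly.
- **Turning and letting go:** I held that depth and turned the stud about 85° clockwise. Then I opened the fingers without lifting and raised the arm clear.

**Final checks with the wrist camera:**
- The wing top went from about 200 mm to 177 mm, so the stud stays in on its own.
- The wing now points about 85.7° (1.50 rad) clockwise of its in-line direction, which is at the stop.
- The guard's face is still at about 128 mm.
- In the scene picture the tub and jar look unmoved and the bowl stands beside the machine; I judged this by eye. The gripper touches nothing.

**Disagreements:** There was a sideways force of 2–4 N during the push and turn, which showed the tool about 1 mm off the stud's axis. The trained network's final position for the wing was also about 5 mm off in y from the depth data, and I went by the depth data.

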